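# Press the missing cradle onto the tube rest

### The job

The rest for turned wooden tubes on the plywood board has two posts, and one still lacks its cradle. Take the long cradle block with the two V-grooves from the bench, set it over the two studs of the bare post, parallel to the post, and press it down past its spring catch until it is fully home all along, flush on the post. Let go of it, and leave the other two loose blocks where they are.

Things in the scene. Friction and masses are not known exactly. Their poses are not given: they have to be found in the camera images.
- cradle_center (a point): Loose pale-wood block, 130 (x) x 50 (y) x 52 mm high (z up), 0.13-0.25 kg. Two V-grooves cross its top along y at x = +-34 mm, 40 wide, 14 deep; the flat full-height land between (x = -14 to 14) is where to pinch its 50 mm width or push. Below: two sockets 30 x 30 x 30 mm deep at x = +-34. Symmetrical, either end first. Point: its centre, 26 mm above its underside.
- seat (a point): Centre of the bare post's top, 55 mm above the bench; fixed post 130 (x) x 50 (y). Tapered studs at x = +-34 mm: 29 tall, 24 thick, top 12 mm tapering to 8. Spring-wire catches on both x flanks hold a loosely set cradle 6 to 9 mm too high; a steady 10-15 N push seats it: cradle centre 26 mm above this point, axes parallel. Finished post: 180 mm off along y, same board.
- short_center (a point): The short cradle, loose, not for this post: pale wood, 70 long (x) x 50 wide (y) x 52 mm high, a single V-groove on top and one socket below. This point is its centre, 26 mm above its underside. Leave it.
- spare_center (a point): A spare riser, loose, not wanted: pale wood, 130 long (x) x 50 wide (y) x 40 mm high, with two tapered studs 29 mm tall on top and no grooves, lying on the bench (not on the board). This point is the centre of its block, 20 mm above its underside. Leave it.
Mind the look-alikes: they are no part of the job. Leave any orange or pink look-alike of the part that bears cradle_center alone.

How it is judged:
At the end, for the whole second after the job is handed in: The long cradle is released on the bare post: underside within 3.5 mm of the post top, centre within 10 mm in plan, parallel within 10 degrees (either way round), level within 3 degrees; the short cradle and spare riser within 30 mm of their starts (z of cradle_center in the frame of seat between 0.022 and 0.0295 m and horizontal distance between cradle_center and seat below 0.01 m and angle between the x axis of cradle_center and the x axis of seat, either way round below 0.17 rad and angle between cradle_center's own z axis and vertical below 0.05 rad and distance of each of short_center, spare_center from where it was at the start of the episode below 0.03 m); the robot touches nothing.
It fails at once if the short cradle or the spare riser is lifted or pushed away (more than 50 mm) (distance of any of short_center, spare_center from where it was at the start of the episode above 0.05 m).
It also fails if it takes over 48 s, if anything falls off the work surface, if the arm or the gripper's body presses on something with over 40 N, if the wrist force passes 120 N, or if a joint passes its speed limit or range.

### The arm

A 6-joint arm with a two-finger parallel gripper is mounted at the origin on the work surface. World frame = base frame: x ahead of the robot, y to its left, z up, the work surface at z = 0. Lengths are in m, angles in rad, forces in N, time in s.
With the tool pointing down it reaches from about 0.3 to 0.775 m from the base axis. Payload 14.6 kg.
Tool frame: the origin (TCP) lies at the very end of the fingers, on their centre line; the grasp point (between the pads) lies 19 mm behind it; z points along the fingers, y is the line along which they close (so a half turn about z gives the same grasp; the last joint's range is limited). The gripper opens to 94 mm and grips with 3 to 60 N. Pads are 16 mm wide; open, the fingers measure 119 mm over their backs; the gripper's body (75 mm by 177 mm) begins 78 mm behind the grasp point.
Start: joints at [-1.293, 0.3, 1.521, -0, 1.321, -0.067], TCP at [0.186, -0.518, 0.205] pointing down, gripper open.
Joint ranges: [-3.03, 3.03], [-0.79, 2.21], [0.23, 2.52], [-1.04, 4.18], [0, 3.07], [-2.55, 2.55]. Speed limits (rad/s): [2.22, 2.22, 2.57, 3.14, 3.14, 3.14].

### API

Orientations are given as [roll, pitch, yaw] about the fixed x, y, z axes, in that order (R = Rz(yaw) Ry(pitch) Rx(roll)).
In Python, from station import ctrl gives the robot as it stands. The module is installed in compiled form; this text tells all that it offers.
- The arm moves only by the tool play_rows, never from a script. Its argument "commands" is a list of rows, each a list of 7 numbers: the shift along the tool's x, y, z in m, then the turn, a rotation vector about the tool's x, y, z in degrees, then the closure, from -1 (fully open) to 1 (shut). A call has 1 to 20 rows; each row shifts and turns the commanded pose from where the row before left it, along the tool's axes as they then stand; what a row does not reach is not made up. A row lasts 1/12 s, in which the tool goes at most 41.7 mm and 7.16 degrees, less where a joint would pass 70% of its speed; a pose out of reach is approached as far as the arm can. A call is refused whole if a number of a shift passes 0.0417 or a number of a turn 7.16, either way. A call with a gripper value outside its range is refused whole. The fingers move at their own pace and stop on an object; "force" is the grip in N (left out, the last holds). Time passes only in rows, so rows that do not move let the fingers close. It gives the time, the measured TCP pose, the force, the opening and the grip force at its end, in the units of the state.
- ctrl.get_obs(): the state, without advancing time (a new reading comes with each control period).
- ctrl.camera(name): name is "side" or "top" or "wrist"; returns the picture (480x640x3 uint8, blue, green, red); there is no depth.
- ctrl.camera_model(name): a dict with "fx", "fy", "cx", "cy" (pixels), "rvec" (rotation vector, rad) and "tvec" (3), from world to camera coordinates, as OpenCV has them. Camera axes: x right, y down, z forward; pixel columns grow to the right and rows downward; lengths in m; the calibration is good to about 2 mm. A picture is of the moment at which its call begins: read the wrist's pose just before it. camera_model takes no time and is no camera call; for the wrist camera it gives the pose at the moment of the call.
- ctrl.hand_in(): hands the job in; it is judged then, once.
The state is a dict: "time_s": time; "qpos": joint angles; "joint_vel": joint speeds; "tau": joint torques, N m; "ee_pos": TCP position; "eef_rot": TCP orientation; "force": force on the tool from outside, world axes, zero at the start; "moment": the same for the moment, N m; "grip_width": finger opening in m; "grip_force": force on a finger pad.
Only numpy, scipy, OpenCV 4.12 (cv2) and the standard library are available. Lean on these libraries where they do the work, as an engineer would, in place of code of your own. Each camera call takes 0.05 s, during which the arm holds its last target. There are 200 camera calls.

## Working session

There is one attempt and no reset: what is moved stays moved. The work goes in short steps, Python scripts to look and compute and a tool call to move; the robot and the scene stay as the last step left them, time stands still between calls to the robot, and variables do not carry over. Pictures are saved under pics/ and viewed, at most 10 in all, crops included, and the job is handed in when it is done.

Besides the shell and the picture viewer there is one more tool, called after "Call:" as name([rows], argument=value, ...), one row to a line, values as JSON. play_rows: Moves the arm, as the interface text tells. Its arguments: {"type":"object","properties":{"commands":{"type":"array","items":{"type":"array","items":{"type":"number"}}},"force":{"type":"number"}},"required":["commands"]}

```bash
mkdir -p pics; cat > h.py <<'E'
import numpy as np, cv2
from station import ctrl
def snap(n,f):
    m=ctrl.camera_model(n); im=ctrl.camera(n); cv2.imwrite('pics/'+f+'.png',im); np.save('pics/'+f+'.npy',m,allow_pickle=True); return im,m
def ray(m,u,v,z):
    R=cv2.Rodrigues(np.array(m['rvec'],float))[0]; t=np.array(m['tvec'],float).ravel()
    d=R.T@np.array([(u-m['cx'])/m['fx'],(v-m['cy'])/m['fy'],1]); c=-R.T@t
    return c+d*(z-c[2])/d[2]
def load(f): return np.load('pics/'+f+'.npy',allow_pickle=True).item()
def proj(m,P): return cv2.projectPoints(np.array(P,float).reshape(-1,3),np.array(m['rvec'],float),np.array(m['tvec'],float),np.array([[m['fx'],0,m['cx']],[0,m['fy'],m['cy']],[0,0,1.]]),None)[0].reshape(-1,2)
E
python3 - <<'E'
from h import *
snap('top','top0'); snap('side','side0')
for n in('top0','side0'):
    m=load(n);R=cv2.Rodrigues(np.array(m['rvec'],float))[0];print(n,m['fx'],(-R.T@np.array(m['tvec']).ravel()).round(3))
print(ctrl.get_obs())
E
```

```text
top0 491.46213024174455 [0.369 0.034 1.127]
side0 473.6571490863768 [0.425 0.582 0.632]
{'time_s': 0.1, 'qpos': array([-1.29260201e+00,  3.00424221e-01,  1.52153715e+00,  1.92901291e-05,
        1.32068028e+00, -6.66101845e-02]), 'joint_vel': array([-9.45478366e-05, -3.35195344e-04, -1.66143197e-03,  4.66633220e-04,
       -1.05795832e-03, -8.56625934e-04]), 'tau': array([ 3.13009841e-03, -5.32642543e+01, -3.53282547e+01,  7.09617161e-02,
        2.34927720e-02, -5.91484604e-05]), 'ee_pos': array([ 0.18583814, -0.5173994 ,  0.20493062]), 'eef_rot': array([-3.14054722e+00, -8.84662235e-05,  3.44799674e-01]), 'force': array([-1.18187785, -0.55479526,  0.32856091]), 'moment': array([ 0.03043875, -0.03389033, -0.00371793]), 'grip_force': 0.0, 'grip_width': 0.0941146262013222}
```

View pics/top0.png

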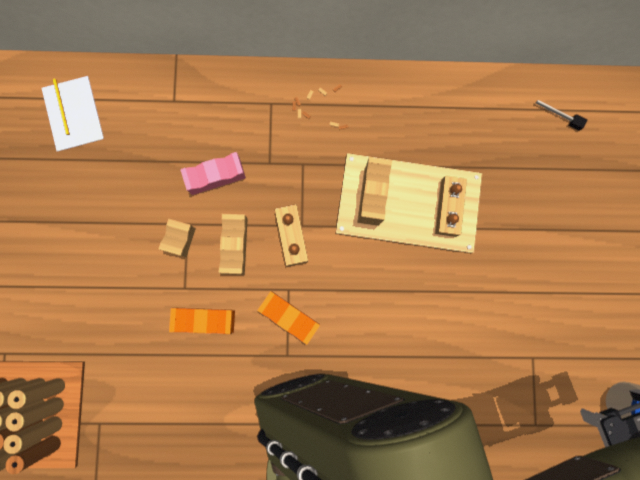

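View pics/side0.png

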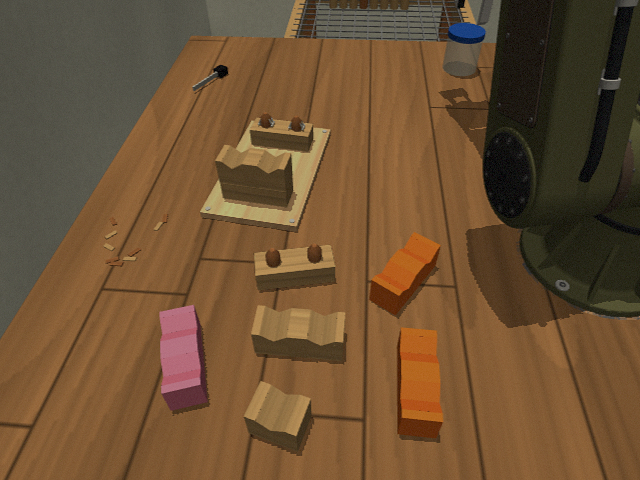

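The top view shows these candidates:
- (232,244): long pale block with two grooves. This matches the cradle, which is pale, 130 mm long and grooved.
- (176,238): the short cradle.
- (291,236): the spare riser, which has studs and sits off the board.
- (212,173) pink, and (201,321) and (289,317) orange: decoys.
- (453,205): the bare post, on the board with studs and wire catches. The finished post is at (376,190).

I'll confirm with one enlarged crop.

```bash
python3 - <<'E'
from h import *
im=cv2.imread('pics/top0.png')
a=cv2.resize(im[200:290,150:320],None,fx=4.7,fy=4.7,interpolation=cv2.INTER_CUBIC)[:,:799]
b=cv2.resize(im[160:250,420:500],None,fx=1,fy=1)
cv2.imwrite('pics/c1.png',a)
b=cv2.resize(im[165:245,425:485],None,fx=7,fy=7,interpolation=cv2.INTER_CUBIC); cv2.imwrite('pics/c2.png',b)
E
```

```text
(no output)
```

View pics/c1.png

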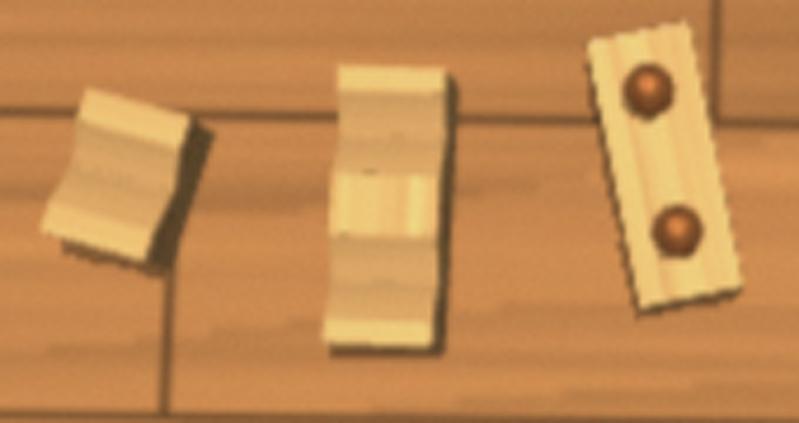

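View pics/c2.png

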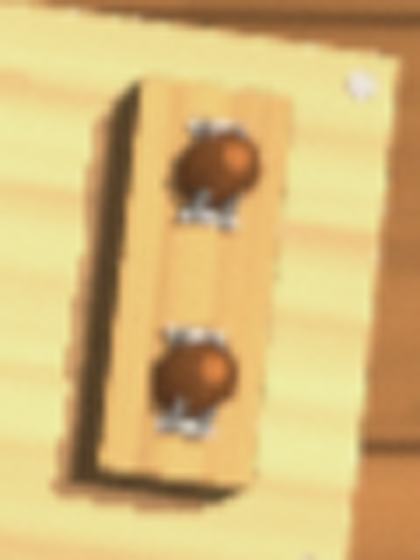

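The first crop confirms the long pale cradle: top corners (338,67), (445,68), (434,348), (323,344), with the two-groove profile. The second crop shows the bare post top: corners (143,80), (293,97), (250,488), (100,470), with wires at the studs.

```bash
python3 - <<'E'
from h import *
m=load('top0')
def f(c,s,o,z):
    P=np.array([ray(m,x/s+o[0],y/s+o[1],z) for x,y in c]); d=(P[0]+P[1]-P[2]-P[3])[:2]/2; e=(P[1]+P[2]-P[0]-P[3])[:2]/2
    print(P.mean(0).round(4),'len',np.linalg.norm(d).round(3),np.linalg.norm(e).round(3),'longaxis deg',np.degrees(np.arctan2(d[1],d[0])).round(2),np.degrees(np.arctan2(e[1],e[0])).round(2)+90)
f([(338,67),(445,68),(434,348),(323,344)],4.7,(150,200),.052)
f([(332,174),(438,177),(436,236),(330,235)],4.7,(150,200),.052)
f([(143,80),(293,97),(250,488),(100,470)],7,(425,165),.055)
f([(590,42),(687,22),(742,290),(640,312)],4.7,(150,200),.04)
o=ctrl.get_obs();print(np.degrees(o['eef_rot']))
from scipy.spatial.transform import Rotation as Ro
print(Ro.from_euler('xyz',o['eef_rot']).as_matrix().round(3))
E
```

```text
[0.4899 0.2064 0.052 ] len 0.131 0.051 longaxis deg -0.65 -0.46999999999999886
[0.49   0.2069 0.052 ] len 0.028 0.049 longaxis deg 0.11 -0.25
[ 0.5833 -0.2832  0.055 ] len 0.128 0.048 longaxis deg -7.45 -5.75
[0.5124 0.0772 0.04  ] len 0.131 0.048 longaxis deg 12.06 12.909999999999997
[-1.79940101e+02 -5.06874123e-03  1.97555661e+01]
[[ 0.941  0.338 -0.   ]
 [ 0.338 -0.941  0.001]
 [ 0.    -0.001 -1.   ]]
```

Call:
play_rows([
  [0,0,0,0,0,6.6,-1],
  [0,0,0,0,0,6.6,-1],
  [0,0,0,0,0,6.6,-1],
  [0.012,-0.028,0,0,0,0,-1],
  [0.012,-0.028,0,0,0,0,-1],
  [0.012,-0.028,0,0,0,0,-1],
  [0.012,-0.028,0,0,0,0,-1],
  [0.012,-0.028,0,0,0,0,-1],
  [0.012,-0.028,0,0,0,0,-1],
  [0.012,-0.028,0,0,0,0,-1],
  [0.012,-0.028,0,0,0,0,-1],
  [0.012,-0.028,0,0,0,0,-1],
  [0.012,-0.028,0,0,0,0,-1],
  [0.012,-0.028,0,0,0,0,-1],
  [0.012,-0.028,0,0,0,0,-1],
  [0.012,-0.028,0,0,0,0,-1],
])

```text
time_s: 1.43
ee_pos: [0.3423, -0.1523, 0.2054]
eef_rot: [-3.142, 0.0, -0.001]
force: [-0.3, -0.6, -0.8]
grip_width: 0.094
grip_force: 0.0
```

Call:
play_rows([
  [0.0114,-0.0276,0,0,0,0,-1],
  [0.0114,-0.0276,0,0,0,0,-1],
  [0.0114,-0.0276,0,0,0,0,-1],
  [0.0114,-0.0276,0,0,0,0,-1],
  [0.0114,-0.0276,0,0,0,0,-1],
  [0.0114,-0.0276,0,0,0,0,-1],
  [0.0114,-0.0276,0,0,0,0,-1],
  [0.0114,-0.0276,0,0,0,0,-1],
  [0.0114,-0.0276,0,0,0,0,-1],
  [0.0114,-0.0276,0,0,0,0,-1],
  [0.0114,-0.0276,0,0,0,0,-1],
  [0.0114,-0.0276,0,0,0,0,-1],
  [0.0114,-0.0276,0,0,0,0,-1],
  [0,0,0,0,0,0,-1],
  [0,0,0,0,0,0,-1],
])

```text
time_s: 2.68
ee_pos: [0.4905, 0.2058, 0.2046]
eef_rot: [3.141, 0.001, 0.001]
force: [0.6, -0.4, -1.1]
grip_width: 0.0939
grip_force: 0.0
```

```bash
python3 - <<'E'
from h import *
snap('wrist','w1');m=load('w1');print(ctrl.get_obs()['ee_pos'],m['fx'])
print(proj(m,[[.49+sx*.065,.2065+sy*.025,.052] for sx in(-1,1) for sy in(-1,1)]).round())
E
```

```text
[0.49031427 0.20493883 0.20485667] 429.4216051728106
[[352. 304.]
 [291. 304.]
 [355. 143.]
 [289. 143.]]
```

View pics/w1.png

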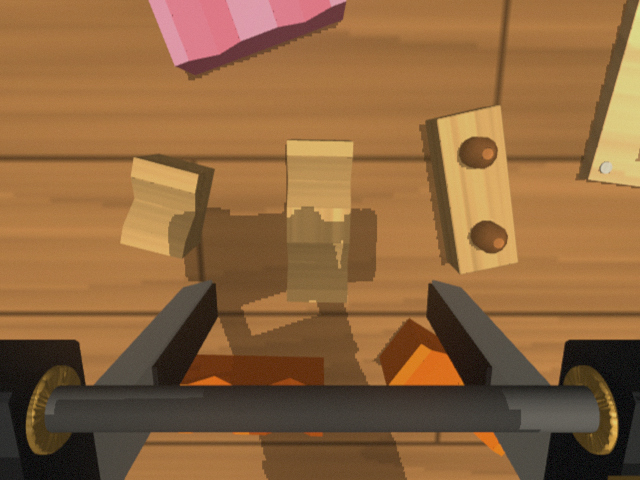

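The wrist view puts the cradle's top corners at (286,141), (353,141), (348,302) and (287,302). That is about 2–3 mm towards +y from my estimate, and the fingers have clear space on both sides. I'll descend and grip.

Call:
play_rows([
  [0,-0.003,0.019,0,0,0,-1],
  [0,0,0.025,0,0,0,-1],
  [0,0,0.025,0,0,0,-1],
  [0,0,0.025,0,0,0,-1],
  [0,0,0.025,0,0,0,-1],
  [0,0,0.02,0,0,0,-1],
  [0,0,0.02,0,0,0,-1],
  [0,0,0.018,0,0,0,-1],
  [0,0,0.01,0,0,0,-1],
  [0,0,0,0,0,0,0.3],
  [0,0,0,0,0,0,1],
  [0,0,0,0,0,0,1],
  [0,0,0,0,0,0,1],
  [0,0,0,0,0,0,1],
  [0,0,0,0,0,0,1],
  [0,0,0,0,0,0,1],
  [0,0,0,0,0,0,1],
  [0,0,0,0,0,0,1],
], force=45)

```text
time_s: 4.23
ee_pos: [0.4908, 0.208, 0.0188]
eef_rot: [-3.141, -0.0, -0.001]
force: [-0.9, -1.0, 5.2]
grip_width: 0.0499
grip_force: 44.9
```

Call:
play_rows([
  [0,0,-0.01,0,0,0,1],
  [0,0,-0.02,0,0,0,1],
  [0,0,-0.03,0,0,0,1],
  [0,0,-0.03,0,0,0,1],
  [0,0,-0.03,0,0,0,1],
  [0,0,-0.03,0,0,0,1],
  [0,0,-0.03,0,0,0,1],
  [0,0,-0.01,0,0,0,1],
  [0,0,0,0,0,0,1],
])

```text
time_s: 4.98
ee_pos: [0.4914, 0.2082, 0.2109]
eef_rot: [-3.14, -0.004, -0.001]
force: [0.5, -0.5, -1.3]
grip_width: 0.0497
grip_force: 44.9
```

Call:
play_rows([
  [0.005,0.016,0,0,0,0,1],
  [0.005,0.027,0,0,0,0,1],
  [0.005,0.027,0,0,0,0,1],
  [0.005,0.027,0,0,0,0,1],
  [0.005,0.027,0,0,0,0,1],
  [0.005,0.027,0,0,0,0,1],
  [0.005,0.027,0,0,0,0,1],
  [0.005,0.027,0,0,0,0,1],
  [0.005,0.027,0,0,0,0,1],
  [0.005,0.027,0,0,0,0,1],
  [0.005,0.027,0,0,0,0,1],
  [0.005,0.027,0,0,0,0,1],
  [0.005,0.027,0,0,0,0,1],
  [0.005,0.027,0,0,0,0,1],
  [0.005,0.027,0,0,0,0,1],
  [0.005,0.027,0,0,0,0,1],
  [0.005,0.027,0,0,0,0,1],
  [0.005,0.027,0,0,0,0,1],
  [0,0.01,0,0,0,3.2,1],
  [0,0,0,0,0,3.2,1],
])

```text
time_s: 6.65
ee_pos: [0.5793, -0.2793, 0.2051]
eef_rot: [-3.14, 0.004, -0.117]
force: [-0.5, 0.4, -1.0]
grip_width: 0.0497
grip_force: 44.9
```

```bash
python3 - <<'E'
from h import *
snap('wrist','w2');snap('side','s2');print(ctrl.get_obs())
E
```

```text
{'time_s': 6.75, 'qpos': array([-5.03331237e-01,  5.12464983e-01,  1.22504869e+00,  1.52509483e-05,
        1.40779124e+00,  1.18191112e+00]), 'joint_vel': array([ 0.01905897, -0.0181164 ,  0.00337945,  0.00316664,  0.00431178,
       -0.07668171]), 'tau': array([-1.25354759e+00, -6.68956304e+01, -3.76786208e+01, -1.58182823e-02,
       -6.16947678e-02,  1.18746098e+00]), 'ee_pos': array([ 0.57959759, -0.2773608 ,  0.2056797 ]), 'eef_rot': array([-3.1401712 ,  0.00342937, -0.11444609]), 'force': array([-0.2009491 ,  0.60390386, -1.60196789]), 'moment': array([0.09585375, 0.04198179, 0.05478519]), 'grip_force': 44.88680720329285, 'grip_width': 0.049627415589564405}
```

View pics/w2.png

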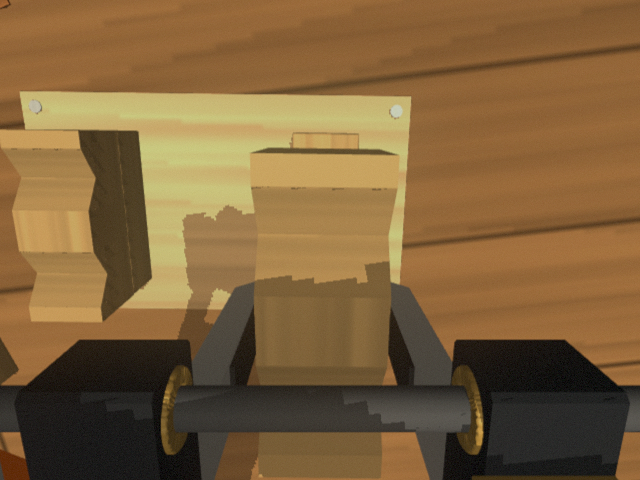

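The wrist view shows the cradle held square, with its far edge at about row 187. The bare post's far top edge shows behind it from (292,133) to (358,133). Next I'll work out the offsets.

```bash
python3 - <<'E'
from h import *
m=load('w2')
a=np.radians(-6.56); ux=np.array([np.cos(a),np.sin(a)]);uy=np.array([-np.sin(a),np.cos(a)])
t=np.array([.5796,-.2774])
A,B=[ray(m,u,v,.055) for u,v in((292,133),(358,133.5))]
e=(A-B)[:2];print('post edge',A,B,np.linalg.norm(e),'yaw',np.degrees(np.arctan2(-e[0],e[1])))
c=(A+B)[:2]/2-.065*ux;print('seat est',c)
print('top-cam seat est',.5833,-.2832)
# cradle in hand: far top edge
C,D=[ray(m,u,v,.2056+.0332) for u,v in((250,153),(398,155))]
print('cradle far edge',C,D,np.linalg.norm(C-D)); cc=(C+D)[:2]/2-.065*ux
print('cradle centre',cc,'rel tool', (cc-t)@ux,(cc-t)@uy)
for q in(c,np.array([.5833,-.2832])): print('shift tool x,y',(q-cc)@ux,-(q-cc)@uy,'using tcp',(q-t)@ux,-(q-t)@uy)
P,Q=[ray(m,u,v,.015) for u,v in((21,93),(410,98))];e=(P-Q)[:2];print('board yaw',np.degrees(np.arctan2(-e[0],e[1])))
im=cv2.imread('pics/s2.png');cv2.imwrite('pics/s2c.png',cv2.resize(im[40:240,180:400],None,fx=3,fy=3,interpolation=cv2.INTER_CUBIC))
E
```

```text
post edge [ 0.65267765 -0.26477871  0.055     ] [ 0.64660116 -0.31331898  0.055     ] 0.04891913471941362 yaw -7.135424431342934
seat est [ 0.58506498 -0.28162301]
top-cam seat est 0.5833 -0.2832
cradle far edge [ 0.64798062 -0.2627661   0.2388    ] [ 0.64162186 -0.31125793  0.2388    ] 0.04890697126650522
cradle centre [ 0.58022681 -0.27958618] rel tool 0.0008724609274945017 -0.002100255117802657
shift tool x,y 0.005039185718724629 0.0014707652006236936 using tcp 0.00591164664621913 0.003571020318426351
shift tool x,y 0.003465927283827626 0.003239069533111705 using tcp 0.004338388211322128 0.005339324650914362
board yaw -7.419678639676756
```

View pics/s2c.png

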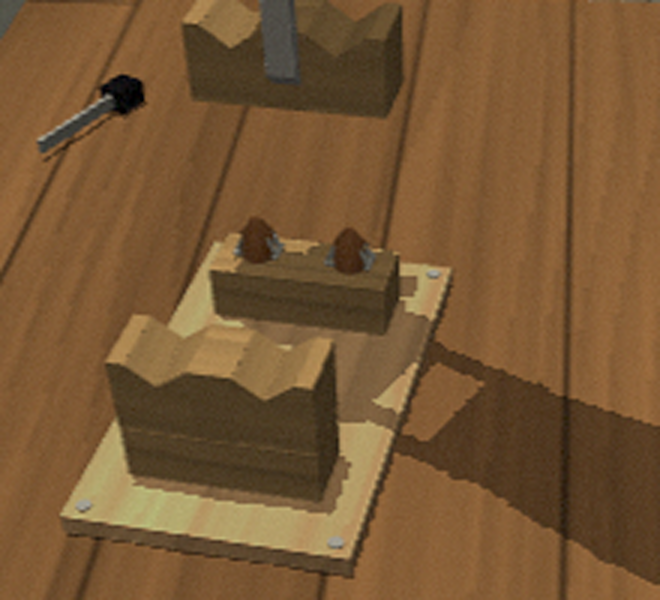

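The side view shows the cradle level above the bare post, with both studs and their wires clear below it. I'll correct and go down to just above the studs.

Call:
play_rows([
  [0.002,0.001,0.01,0,0,0.7,1],
  [0.0025,0.0015,0.02,0,0,0,1],
  [0,0,0.02,0,0,0,1],
  [0,0,0.02,0,0,0,1],
  [0,0,0.01,0,0,0,1],
  [0,0,0,0,0,0,1],
  [0,0,0,0,0,0,1],
  [0,0,0,0,0,0,1],
])

```text
time_s: 7.42
ee_pos: [0.585, -0.2802, 0.1296]
eef_rot: [3.141, -0.002, -0.124]
force: [-0.5, -0.4, -1.9]
grip_width: 0.0499
grip_force: 44.9
```

```bash
python3 - <<'E'
from h import *
i,m=snap('side','s3');w,mw=snap('wrist','w3');o=ctrl.get_obs();print(o['ee_pos'],o['eef_rot'])
a=cv2.resize(i[70:170,220:353],(600,450),interpolation=cv2.INTER_CUBIC)
cv2.imwrite('pics/s3c.png',a)
from scipy.spatial.transform import Rotation as Ro
y=o['eef_rot'][2]; Rz=Ro.from_euler('z',y).as_matrix()
p=o['ee_pos']; 
print('cradle bottom far(y+) corners at crop', [((q-[220,70])*4.5).round() for q in proj(m,[p+Rz@[s*.065,.025,-.0188] for s in(-1,1)])])
print('post', [((q-[220,70])*4.5).round() for q in proj(m,[np.array([.5842,-.2824,.055])+Rz@[s*.065,.025,0] for s in(-1,1)])])
E
```

```text
[ 0.58493124 -0.28027497  0.12974126] [ 3.14088367e+00 -1.82942085e-03 -1.24370570e-01]
cradle bottom far(y+) corners at crop [array([391., 193.]), array([115., 164.])]
post [array([396., 295.]), array([131., 265.])]
```

View pics/s3c.png

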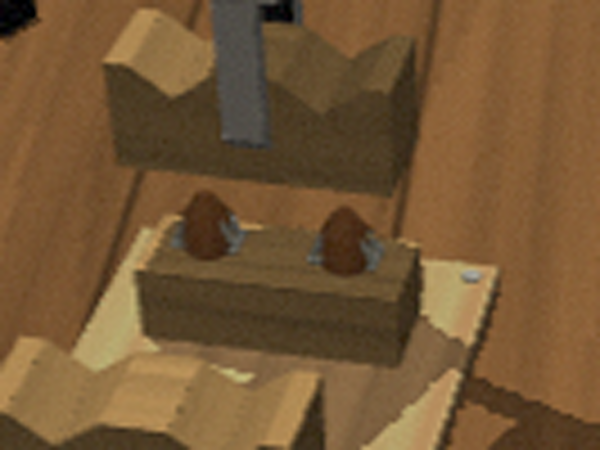

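The side crop shows the cradle's bottom edge at (118,161)–(392,193), about 107 px above the post's top edge at (138,268)–(405,297). This camera says the cradle is about 3 mm too far in +x, while the wrist camera said about 0. I'll compromise at −1.5 mm, which is inside the taper's capture range, and then descend watching the lateral force.

Call:
play_rows([
  [-0.0015,0.001,0.01,0,0,0,1],
  [0,0,0.01,0,0,0,1],
  [0,0,0.008,0,0,0,1],
  [0,0,0.006,0,0,0,1],
  [0,0,0.004,0,0,0,1],
  [0,0,0.004,0,0,0,1],
  [0,0,0.002,0,0,0,1],
  [0,0,0,0,0,0,1],
  [0,0,0,0,0,0,1],
])

```text
time_s: 8.27
ee_pos: [0.583, -0.281, 0.0847]
eef_rot: [3.141, -0.0, -0.125]
force: [0.6, -0.1, -0.8]
grip_width: 0.0498
grip_force: 44.9
```

Call:
play_rows([
  [0,0,0.002,0,0,0,1],
  [0,0,0.001,0,0,0,1],
  [0,0,0.001,0,0,0,1],
  [0,0,0.001,0,0,0,1],
  [0,0,0,0,0,0,1],
  [0,0,0,0,0,0,1],
])

```text
time_s: 8.77
ee_pos: [0.583, -0.2811, 0.0798]
eef_rot: [3.141, -0.001, -0.125]
force: [1.9, 0.2, 3.5]
grip_width: 0.0495
grip_force: 44.9
```

Call:
play_rows([
  [0,0,0.001,0,0,0,1],
  [0,0,0.001,0,0,0,1],
  [0,0,0.001,0,0,0,1],
  [0,0,0.001,0,0,0,1],
  [0,0,0,0,0,0,1],
])

```text
time_s: 9.18
ee_pos: [0.5826, -0.2808, 0.0748]
eef_rot: [-3.141, 0.001, -0.125]
force: [2.6, -1.7, -2.1]
grip_width: 0.0495
grip_force: 44.9
```

Call:
play_rows([
  [0,0,0.001,0,0,0,1],
  [0,0,0.001,0,0,0,1],
  [0,0,0.001,0,0,0,1],
  [0,0,0,0,0,0,1],
  [0,0,0,0,0,0,1],
])

```text
time_s: 9.6
ee_pos: [0.5829, -0.2809, 0.0738]
eef_rot: [3.142, -0.0, -0.125]
force: [-4.1, 3.3, 13.9]
grip_width: 0.0498
grip_force: 44.9
```

The tool stopped at z = 0.0738, which is the seated height of 0.055 + 0.0188, after the force dropped as it passed the catch. I'll release, rise, close the fingers, and press on the land to be sure.

Call:
play_rows([
  [0,0,-0.001,0,0,0,1],
  [0,0,0,0,0,0,0],
  [0,0,0,0,0,0,-1],
  [0,0,0,0,0,0,-1],
  [0,0,0,0,0,0,-1],
  [0,0,0,0,0,0,-1],
  [0,0,-0.01,0,0,0,-1],
  [0,0,-0.02,0,0,0,-1],
  [0,0,-0.02,0,0,0,-1],
  [0,0,-0.01,0,0,0,-1],
  [0,0,0,0,0,0,1],
  [0,0,0,0,0,0,1],
  [0,0,0,0,0,0,1],
  [0,0,0,0,0,0,1],
  [0,0,0,0,0,0,1],
  [0,0,0,0,0,0,1],
  [0,0,0,0,0,0,1],
  [0,0,0,0,0,0,1],
])

```text
time_s: 11.1
ee_pos: [0.5828, -0.2809, 0.1332]
eef_rot: [-3.141, 0.0, -0.125]
force: [0.1, 0.4, -0.1]
grip_width: 0.044
grip_force: 0.0
```

Call:
play_rows([
  [0,0,0.01,0,0,0,1],
  [0,0,0.008,0,0,0,1],
  [0,0,0.003,0,0,0,1],
  [0,0,0.001,0,0,0,1],
  [0,0,0.001,0,0,0,1],
  [0,0,0,0,0,0,1],
])

```text
time_s: 11.6
ee_pos: [0.5829, -0.281, 0.1103]
eef_rot: [-3.142, 0.0, -0.125]
force: [-0.6, -0.3, 0.6]
grip_width: 0.0042
grip_force: 0.0
```

Cradle top should be at about 0.107. I'll press gently.

Call:
play_rows([
  [0,0,0.001,0,0,0,1],
  [0,0,0.001,0,0,0,1],
  [0,0,0.001,0,0,0,1],
  [0,0,0.001,0,0,0,1],
  [0,0,0,0,0,0,1],
  [0,0,0,0,0,0,1],
])

```text
time_s: 12.1
ee_pos: [0.583, -0.281, 0.1073]
eef_rot: [3.141, -0.001, -0.125]
force: [-2.9, 1.4, 6.2]
grip_width: 0.0002
grip_force: 3.3
```

Call:
play_rows([
  [0,0,0.001,0,0,0,1],
  [0,0,0.001,0,0,0,1],
  [0,0,0,0,0,0,1],
  [0,0,0,0,0,0,1],
])

```text
time_s: 12.43
ee_pos: [0.5831, -0.2811, 0.1072]
eef_rot: [3.141, -0.002, -0.125]
force: [-9.8, 4.7, 21.7]
grip_width: 0.0007
grip_force: 10.8
```

Call:
play_rows([
  [0,0,-0.01,0,0,0,1],
  [0,0,-0.03,0,0,0,1],
  [0,0,-0.03,0,0,0,1],
  [0,0,-0.03,0,0,0,1],
  [0,0,0,0,0,0,1],
  [0,0,0,0,0,0,1],
])

```text
time_s: 12.93
ee_pos: [0.5833, -0.2812, 0.2062]
eef_rot: [3.14, -0.003, -0.125]
force: [0.1, -0.6, -0.9]
grip_width: 0.0007
grip_force: 0.0
```

```bash
python3 - <<'E'
from h import *
i,m=snap('side','s4')
cv2.imwrite('pics/s4c.png',cv2.resize(i[80:200,200:340],None,fx=5,fy=5,interpolation=cv2.INTER_CUBIC)[:600])
E
```

```text
(no output)
```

View pics/s4c.png

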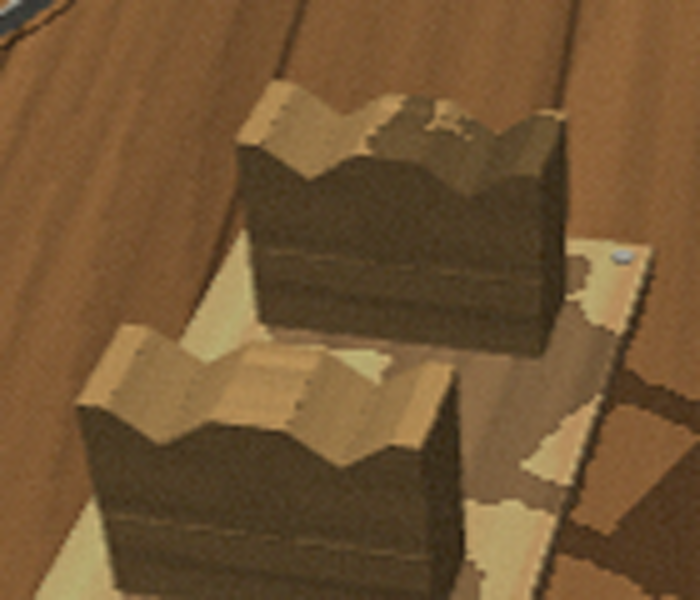

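The cradle sits flush on the post, with an even seam from (255,250) to (545,275), the same as on the finished post. It stopped solid at 0.107 m under a 22 N push.

```bash
python3 -c "
from station import ctrl
print(ctrl.hand_in())"
```

```text
the job is handed in; nothing more can be done
None
```

The long cradle is pressed fully home and released on the bare post; I never touched the short cradle or the spare riser. The job is handed in, but no verdict came back.

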